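# Clamp a plaster model's board in the spring holder

### The arm

A 6-joint arm with a two-finger parallel gripper is mounted at the origin on the work surface. World frame = base frame: x ahead of the robot, y to its left, z up, the work surface at z = 0. Lengths are in m, angles in rad, forces in N, time in s.
With the tool pointing down it reaches from about 0.4 to 0.825 m from the base axis. Payload 7 kg.
Tool frame: the origin (TCP) lies on the front face of the gripper's body, between the roots of the fingers; the fingertips stand 66 mm ahead of it and the grasp point (between the pads) lies 47 mm ahead of it; z points along the fingers, y is the line along which they close (so a half turn about z gives the same grasp; the last joint's range is limited). The gripper opens to 88 mm and grips with 3 to 60 N. Pads are 19 mm wide; open, the fingers measure 130 mm over their backs; the gripper's body (78 mm by 193 mm) begins 47 mm behind the grasp point.
Start: joints at [-0.87, 0.359, 0.012, 0, -1.224, -0.288], TCP at [0.271, -0.618, 0.292] pointing down, gripper open.
Joint ranges: [-3.07, 3.07], [-1.43, 2.12], [-1.02, 1.25], [-3.03, 1.67], [-3.05, -0], [-3.03, 3.03]. Speed limits (rad/s): [2.39, 2.39, 3.01, 3.14, 3.14, 3.14].

### API

Orientations are given as [roll, pitch, yaw] about the fixed x, y, z axes, in that order (R = Rz(yaw) Ry(pitch) Rx(roll)).
In Python, from station import arm gives the robot as it stands. The module is installed in compiled form; this text tells all that it offers.
- The arm moves only by the tool move_arm, never from a script. Its argument "increments" is a list of rows, each an object of numbers: "jaw": the gripper command: -1 is shut, 1 is fully open, values between are in proportion; "dx", "dy", "dz": the shift along the tool's x, y, z in m; "twist": the turn about the tool's z in rad. A call has 1 to 12 rows; each row shifts and turns the commanded pose from where the row before left it, along the tool's axes as they then stand; what a row does not reach is not made up. A row lasts 1/12 s, in which the tool goes at most 41.7 mm and 7.16 degrees, less where a joint would pass 70% of its speed; a pose out of reach is approached as far as the arm can. A call is refused whole if a number of a shift passes 0.0417 or a number of a turn 0.125, either way. A call with a gripper value outside its range is refused whole. The fingers move at their own pace and stop on an object; "force" is the grip in N (left out, the last holds). Time passes only in rows, so rows that do not move let the fingers close. It gives the time, the measured TCP pose, the force, the opening and the grip force at its end, in the units of the state.
- arm.get_state(): the state, without advancing time (a new reading comes with each control period).
- arm.grab_frame(name): name is "side" or "top"; returns the picture (420x560x3 uint8, blue, green, red); there is no depth.
- arm.camera_info(name): a dict with "K" (3x3 intrinsics, pixels), "extrinsics" (4x4, takes a point from camera to world coordinates). Camera axes: x right, y down, z forward; pixel columns grow to the right and rows downward; lengths in m; the calibration is good to about 2 mm. A picture is of the moment at which its call begins. camera_info takes no time and is no camera call.
- arm.job_done(): hands the job in; it is judged then, once.
Trained networks look in the newest picture that a camera, given by its name, has taken for a name from the list of things; names that differ only in an ending like _2 or _b are one class to them, and where a whole thing is asked for, a point or a joint stands for the part that bears it (a point fixed in the world has none). Each returns a list of dicts, best first, with "score" (0 to 1); they miss things now and then, are a little off and sometimes report something else, mostly with a low value. They report only what shows in the picture. A call takes as long as a camera call. They do not tell look-alikes from the thing itself.
- arm.find_in(camera, name): "position" ([x, y, z] in m, in world coordinates, good to about 4 mm: the middle of the surface that is visible of it).
- arm.silhouettes(camera, name): "pixels" (420x560 bool, what is visible of it).
- arm.pinpoint(camera, name): "position" ([x, y, z] in m, in world coordinates, good to about 4 mm: a listed point, or the origin of a listed thing).
The state is a dict: "t": time; "q": joint angles; "qd": joint speeds; "joint_efforts": joint torques, N m; "eef_pos": TCP position; "ee_rot": TCP orientation; "force": force on the tool from outside, world axes, zero at the start; "moment": the same for the moment, N m; "width": finger opening in m; "gripper_force": force on a finger pad.
Only numpy, scipy, OpenCV 4.12 (cv2) and the standard library are available. Lean on these libraries where they do the work, as an engineer would, in place of code of your own. Each camera call takes 0.05 s, during which the arm holds its last target. There are 200 camera calls.

### The job

Clamp the long plywood panel with the plaster model on it in the spring board holder, model side up: tuck one end under the lip of one jaw and push that jaw back, lower the other end inside the lip of the opposite jaw, and let go, so that the springs centre the panel and it lies flat on the ledges with both ends under the lips. There is a shorter panel of the same make that does not fit; do not load that one.

Things in the scene. Friction and masses are not known exactly. Their poses are not given: they have to be found in the camera images.
- panel: Long loose plywood board, 90 (x) x 170 (y) x 9 mm, a loaf-shaped white plaster model fixed on its middle: 50 mm along x, 34 mm along y, flat parallel sides from 9 to 35 mm above the board's underside, half-round top at 52 mm. 0.14 to 0.22 kg. Origin: centre of the underside; y along its length, z up; ends alike. Bystanders: a like panel only 115 mm long, a round one.
- holder: Spring board holder fixed to the bench: dark steel base 80 (x) x 300 (y) mm, 10 mm thick, 46 mm high end plates, two facing aluminium jaws sliding along y. Origin: centre of its underside, midway between the jaws; z up. The jaws at rest are 162 mm apart between their walls, so the 170 mm panel must push one back to get in; seated, it presses each back about 4 mm.
- jaw_left (a joint): Jaw at the holder's +y end, 70 mm wide: ledge for the board (top 24 mm above the holder's underside), wall, and flat lip over the ledge (42 to 48 mm up: slot 18 mm high). At rest (0): wall face 81 mm, lip edge 71 mm, ledge's inner edge 46 mm from the holder's centre. Value: m pushed outward (+y), at most 0.034; the spring resists with 2.5 N at 0, 11 N at 0.034.
- jaw_right (a joint): Jaw at the holder's -y end: mirror image of jaw_left, same sizes and spring; value grows as it is pushed outward, towards the holder's -y.
Not all that is in view belongs to the job. What is shaped like the panel but yellow is not meant.

How it is judged:
On the way:
1. one jaw has been pushed back at least 10 mm (value of joint any of jaw_left, jaw_right above 0.01 m), for 0.1 s.
At the end, for the whole second after the job is handed in: The long panel rests released on both ledges, model up: origin 20 to 29 mm above the holder's (24 = flat), level within 4 degrees, length in line with the holder's within 10 degrees, centre within 10 mm of the holder's along the jaws' travel and 20 mm across it (y of panel in the frame of holder between -0.01 and 0.01 m and x of panel in the frame of holder between -0.02 and 0.02 m and z of panel in the frame of holder between 0.02 and 0.029 m and angle between the y axis of panel and the y axis of holder, either way round below 0.175 rad and angle between panel's own z axis and vertical below 0.07 rad and linear speed of panel below 0.02 m/s); the robot touches nothing.
It also fails if it takes over 40 s, if anything falls off the work surface, if the arm or the gripper's body presses on something with over 40 N, if the wrist force passes 120 N, or if a joint passes its speed limit or range.

## Working session

There is one attempt and no reset: what is moved stays moved. The work goes in short steps, Python scripts to look and compute and a tool call to move; the robot and the scene stay as the last step left them, time stands still between calls to the robot, and variables do not carry over. Pictures are saved under pics/ and viewed, at most 10 in all, crops included, and the job is handed in when it is done.

Besides the shell and the picture viewer there is one more tool, called as name(argument=value, ...) on one line, values as JSON. move_arm: Moves the arm, as the interface text tells. Its arguments: {"type":"object","properties":{"increments":{"type":"array"},"force":{"type":"number"}},"required":["increments"]}

```bash
mkdir -p pics; python3 - <<'E'
from station import arm
import cv2,numpy as np
for c in("top","side"):
    f=arm.grab_frame(c);cv2.imwrite(f"pics/{c}0.png",f)
    i=arm.camera_info(c);print(c,np.round(i["K"],1).tolist(),np.round(i["extrinsics"],4).tolist())
    for n in("panel","holder","jaw_left","jaw_right"):
        for k in("find_in","pinpoint"):
            try:print(c,n,k,[(np.round(d["position"],4).tolist(),round(d["score"],2)) for d in getattr(arm,k)(c,n)])
            except Exception as e:print(n,k,e)
s=arm.get_state();print({k:np.round(v,4).tolist() for k,v in s.items()})
E
```

```text
top [[526.7, 0.0, 282.9], [0.0, 526.7, 211.6], [0.0, 0.0, 1.0]] [[0.0214, -0.996, 0.0867, 0.4221], [-0.9996, -0.0197, 0.0206, 0.0351], [-0.0188, -0.0871, -0.996, 1.0488], [0.0, 0.0, 0.0, 1.0]]
top panel find_in [([0.4498, 0.2244, 0.0092], 0.87), ([0.3456, 0.0121, 0.0062], 0.67)]
top panel pinpoint [([0.3439, 0.0117, -0.0015], 0.93), ([0.4507, 0.2288, 0.0004], 0.76)]
top holder find_in [([0.512, -0.2217, 0.0082], 0.63)]
top holder pinpoint []
top jaw_left find_in [([0.5104, -0.1464, 0.0353], 0.88)]
jaw_left pinpoint it knows: holder, panel
top jaw_right find_in [([0.5063, -0.2871, 0.024], 0.86)]
jaw_right pinpoint it knows: holder, panel
side [[461.4, 0.0, 286.2], [0.0, 461.4, 209.7], [0.0, 0.0, 1.0]] [[-0.9929, -0.081, 0.0869, 0.409], [-0.1167, 0.5281, -0.8411, 0.7621], [0.0222, -0.8453, -0.5338, 0.5081], [0.0, 0.0, 0.0, 1.0]]
side panel find_in [([0.3459, 0.0302, 0.0083], 0.8), ([0.4514, 0.2503, 0.0077], 0.74)]
side panel pinpoint [([0.4552, 0.2328, -0.0019], 0.77), ([0.3451, 0.0137, 0.0002], 0.66)]
side holder find_in [([0.5048, -0.1408, 0.0298], 0.86)]
side holder pinpoint [([0.5106, -0.2176, 0.0021], 0.66)]
side jaw_left find_in [([0.508, -0.1293, 0.0374], 0.96)]
jaw_left pinpoint it knows: holder, panel
side jaw_right find_in [([0.5056, -0.2877, 0.0229], 0.9)]
jaw_right pinpoint it knows: holder, panel
{'t': 0.7, 'q': [-0.8699, 0.3586, 0.0119, -0.0, -1.2241, -0.2881], 'qd': [0.0005, 0.0006, -0.001, -0.0003, 0.0014, 0.0018], 'joint_efforts': [-0.0001, -58.2163, 29.3254, 7.0014, 0.0126, -0.0], 'eef_pos': [0.2708, -0.6183, 0.2922], 'ee_rot': [3.1416, 0.0, -2.7287], 'force': [-0.2199, -0.2709, 0.7893], 'moment': [-0.0316, -0.0108, -0.0659], 'gripper_force': 0.0, 'width': 0.0874}
```

View pics/top0.png

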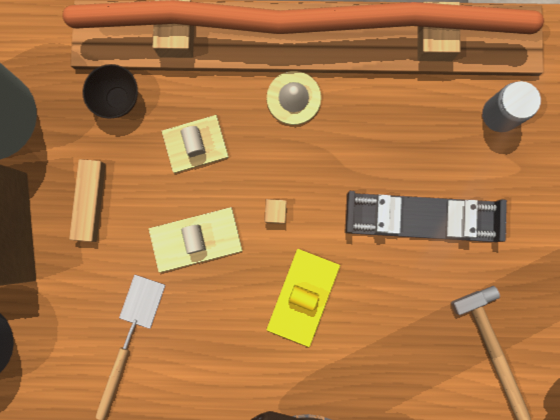

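View pics/side0.png

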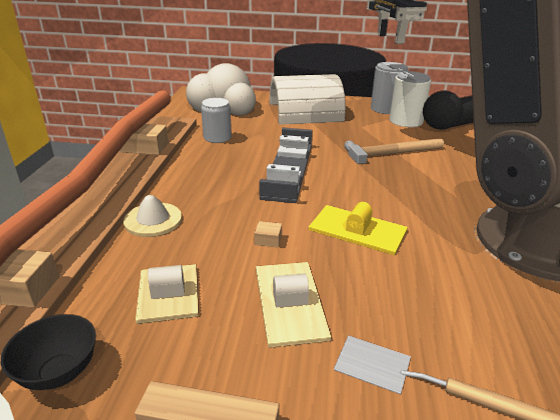

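The top view shows the long panel at about (196,240), the short one at (195,145), the yellow decoy at (304,298), and the holder spanning (347–505, 190–242). In the side view the long panel is at (292,302) and the holder at (287,165). The tool can't tilt, so I'll grip the model across its ends (along x) and let the panel pivot on the lip.

```bash
cat > h.py <<'E'
from station import arm
import cv2,numpy as np
from scipy.optimize import minimize
def box(x,y,z0,z1,yc=0): return [[a*x/2,yc+b*y/2,z] for a in(-1,1) for b in(-1,1) for z in(z0,z1)]
PAN=np.array(box(.09,.17,0,.009)+box(.05,.034,0,.035)+box(.05,.004,.04,.052))
HOL=np.array(box(.08,.3,0,.01)+box(.08,.3,0,.046))
def proj(c,P):
    i=arm.camera_info(c);E=np.linalg.inv(i["extrinsics"])
    q=(P@E[:3,:3].T+E[:3,3])@np.array(i["K"]).T
    return q[:,:2]/q[:,2:]
def place(P,p):
    c,s=np.cos(p[2]),np.sin(p[2]);R=np.array([[c,-s,0],[s,c,0],[0,0,1]])
    return P@R.T+[p[0],p[1],0]
def hm(pts):
    m=np.zeros((1680,2240),np.uint8);cv2.fillConvexPoly(m,cv2.convexHull(np.round(pts*4+1.5).astype(np.int32)),1);return m
def fit(name,P,p0,cams=("top","side")):
    M={}
    for c in cams:
        arm.grab_frame(c);best=None
        for d in arm.silhouettes(c,name):
            yy,xx=np.nonzero(d["pixels"])
            if len(xx)<20: continue
            e=np.linalg.norm(np.array([xx.mean(),yy.mean()])-proj(c,place(P,p0)).mean(0))
            if best is None or e<best[0]: best=(e,d)
        if best is None or best[0]>40: print(c,"none");continue
        m=cv2.morphologyEx(best[1]["pixels"].astype(np.uint8),cv2.MORPH_OPEN,np.ones((3,3)))
        yy,xx=np.nonzero(m)
        M[c]=hm(np.concatenate([np.c_[xx+a,yy+b] for a in(-.4,.4) for b in(-.4,.4)]).astype(float))
    def iou(p,c):
        h=hm(proj(c,place(P,p)));return (h&M[c]).sum()/(h|M[c]).sum()
    def run(cs,p0):
        r=minimize(lambda v:-sum(iou([v[0]/100,v[1]/100,v[2]/10],c) for c in cs),np.array(p0)*[100,100,10],method="Nelder-Mead",options=dict(initial_simplex=np.array(p0)*[100,100,10]+np.array([[0,0,0],[1,0,0],[0,1,0],[0,0,1]]),maxiter=120))
        return r.x/[100,100,10]
    for cs in [(c,) for c in M]+[tuple(M)]:
        p=run(cs,p0);print(name,cs,np.round(p,4),[round(iou(p,c),3) for c in cs])
    return p
E
python3 - <<'E'
from h import *
fit("panel",PAN,[.45,.228,.2]); fit("panel",PAN,[.45,.228,-.2])
fit("holder",HOL,[.51,-.217,0])
E
```

```text
panel ('top',) [0.4546 0.2306 0.2719] [np.float64(0.974)]
panel ('side',) [0.4548 0.2291 0.2718] [np.float64(0.986)]
panel ('top', 'side') [0.4549 0.2299 0.2741] [np.float64(0.972), np.float64(0.985)]
panel ('top',) [0.4544 0.2316 0.2691] [np.float64(0.977)]
panel ('side',) [0.4553 0.2297 0.283 ] [np.float64(0.968)]
panel ('top', 'side') [0.4545 0.2311 0.2703] [np.float64(0.976), np.float64(0.964)]
holder ('top',) [ 0.5073 -0.2159 -0.0358] [np.float64(0.99)]
holder ('side',) [ 0.5069 -0.2195 -0.0393] [np.float64(0.985)]
holder ('top', 'side') [ 0.5073 -0.2174 -0.0358] [np.float64(0.988), np.float64(0.976)]
```

move_arm(increments=[{"jaw": 1,"twist": -0.119},{"jaw": 1,"twist": -0.119},{"jaw": 1,"twist": -0.119},{"jaw": 1,"twist": -0.119},{"jaw": 1,"twist": -0.119},{"jaw": 1,"twist": -0.119},{"jaw": 1,"twist": -0.119},{"jaw": 1,"twist": -0.119},{"jaw": 1,"twist": -0.119},{"jaw": 1,"twist": -0.119},{"jaw": 1,"twist": -0.119},{"jaw": 1,"twist": -0.119}])

```text
$.increments[0]: bad value
```

move_arm(increments=[{"dy": -0.03},{"dy": -0.03},{"dy": -0.03},{"dy": -0.03},{"dy": -0.03},{"dy": -0.03},{"dy": -0.03},{"dy": -0.03},{"dy": -0.03},{"dy": -0.03},{"dx": -0.02}])

```text
$.increments[0]: bad value
```

move_arm(increments=[{"jaw": 1,"dx": 0,"dy": 0,"dz": 0,"twist": -0.119},{"jaw": 1,"dx": 0,"dy": 0,"dz": 0,"twist": -0.119},{"jaw": 1,"dx": 0,"dy": 0,"dz": 0,"twist": -0.119},{"jaw": 1,"dx": 0,"dy": 0,"dz": 0,"twist": -0.119},{"jaw": 1,"dx": 0,"dy": 0,"dz": 0,"twist": -0.119},{"jaw": 1,"dx": 0,"dy": 0,"dz": 0,"twist": -0.119},{"jaw": 1,"dx": 0,"dy": 0,"dz": 0,"twist": -0.119},{"jaw": 1,"dx": 0,"dy": 0,"dz": 0,"twist": -0.119},{"jaw": 1,"dx": 0,"dy": 0,"dz": 0,"twist": -0.119},{"jaw": 1,"dx": 0,"dy": 0,"dz": 0,"twist": -0.119},{"jaw": 1,"dx": 0,"dy": 0,"dz": 0,"twist": -0.119},{"jaw": 1,"dx": 0,"dy": 0,"dz": 0,"twist": -0.119}])

```text
t: 2.3
eef_pos: [0.2708, -0.6183, 0.2922]
ee_rot: [3.142, -0.0, -1.295]
force: [1.4, -0.8, 0.1]
width: 0.0879
gripper_force: 0.0
```

move_arm(increments=[{"jaw": 1,"dx": 0,"dy": -0.03,"dz": 0,"twist": 0},{"jaw": 1,"dx": 0,"dy": -0.03,"dz": 0,"twist": 0},{"jaw": 1,"dx": 0,"dy": -0.03,"dz": 0,"twist": 0},{"jaw": 1,"dx": 0,"dy": -0.03,"dz": 0,"twist": 0},{"jaw": 1,"dx": 0,"dy": -0.03,"dz": 0,"twist": 0},{"jaw": 1,"dx": 0,"dy": -0.03,"dz": 0,"twist": 0},{"jaw": 1,"dx": 0,"dy": -0.03,"dz": 0,"twist": 0},{"jaw": 1,"dx": 0,"dy": -0.03,"dz": 0,"twist": 0},{"jaw": 1,"dx": -0.02,"dy": -0.03,"dz": 0,"twist": 0},{"jaw": 1,"dx": -0.03,"dy": -0.03,"dz": 0,"twist": 0}])

```text
t: 3.13
eef_pos: [0.5474, -0.4911, 0.2906]
ee_rot: [3.14, 0.001, -1.302]
force: [0.4, 0.7, -1.1]
width: 0.0877
gripper_force: 0.0
```

move_arm(increments=[{"jaw": 1,"dx": -0.036,"dy": -0.005,"dz": 0,"twist": 0},{"jaw": 1,"dx": -0.036,"dy": -0.005,"dz": 0,"twist": 0},{"jaw": 1,"dx": -0.036,"dy": -0.005,"dz": 0,"twist": 0},{"jaw": 1,"dx": -0.036,"dy": -0.005,"dz": 0,"twist": 0},{"jaw": 1,"dx": -0.036,"dy": -0.005,"dz": 0,"twist": 0},{"jaw": 1,"dx": -0.036,"dy": -0.005,"dz": 0,"twist": 0},{"jaw": 1,"dx": -0.036,"dy": -0.005,"dz": 0,"twist": 0},{"jaw": 1,"dx": -0.036,"dy": -0.005,"dz": 0,"twist": 0},{"jaw": 1,"dx": -0.036,"dy": -0.005,"dz": 0,"twist": 0},{"jaw": 1,"dx": -0.036,"dy": -0.005,"dz": 0,"twist": 0}])

```text
t: 3.97
eef_pos: [0.4978, -0.1289, 0.2924]
ee_rot: [-3.141, -0.0, -1.301]
force: [1.3, -0.4, 0.1]
width: 0.088
gripper_force: 0.0
```

move_arm(increments=[{"jaw": 1,"dx": -0.036,"dy": -0.005,"dz": 0,"twist": 0},{"jaw": 1,"dx": -0.036,"dy": -0.005,"dz": 0,"twist": 0},{"jaw": 1,"dx": -0.036,"dy": -0.005,"dz": 0,"twist": 0},{"jaw": 1,"dx": -0.036,"dy": -0.005,"dz": 0,"twist": 0},{"jaw": 1,"dx": -0.036,"dy": -0.005,"dz": 0,"twist": 0},{"jaw": 1,"dx": -0.036,"dy": -0.005,"dz": 0,"twist": 0},{"jaw": 1,"dx": -0.036,"dy": -0.005,"dz": 0,"twist": 0},{"jaw": 1,"dx": -0.036,"dy": -0.005,"dz": 0,"twist": 0},{"jaw": 1,"dx": -0.036,"dy": -0.005,"dz": 0,"twist": 0},{"jaw": 1,"dx": -0.036,"dy": -0.005,"dz": 0,"twist": 0}])

```text
t: 4.8
eef_pos: [0.4498, 0.2316, 0.2926]
ee_rot: [-3.141, 0.001, -1.3]
force: [1.3, 0.9, 0.9]
width: 0.0879
gripper_force: 0.0
```

move_arm(increments=[{"jaw": 1,"dx": 0.0025,"dy": -0.0045,"dz": 0.03,"twist": 0},{"jaw": 1,"dx": 0,"dy": 0,"dz": 0.03,"twist": 0},{"jaw": 1,"dx": 0,"dy": 0,"dz": 0.03,"twist": 0},{"jaw": 1,"dx": 0,"dy": 0,"dz": 0.03,"twist": 0},{"jaw": 1,"dx": 0,"dy": 0,"dz": 0.03,"twist": 0},{"jaw": 1,"dx": 0,"dy": 0,"dz": 0.03,"twist": 0},{"jaw": 1,"dx": 0,"dy": 0,"dz": 0.02,"twist": 0},{"jaw": 1,"dx": 0,"dy": 0,"dz": 0.012,"twist": 0},{"jaw": 1,"dx": 0,"dy": 0,"dz": 0,"twist": 0}])

```text
t: 5.55
eef_pos: [0.4544, 0.2276, 0.0776]
ee_rot: [3.137, -0.002, -1.301]
force: [0.5, 0.0, -0.3]
width: 0.0878
gripper_force: 0.0
```

move_arm(increments=[{"jaw": -1,"dx": 0,"dy": 0,"dz": 0,"twist": 0},{"jaw": -1,"dx": 0,"dy": 0,"dz": 0,"twist": 0},{"jaw": -1,"dx": 0,"dy": 0,"dz": 0,"twist": 0},{"jaw": -1,"dx": 0,"dy": 0,"dz": 0,"twist": 0},{"jaw": -1,"dx": 0,"dy": 0,"dz": 0,"twist": 0},{"jaw": -1,"dx": 0,"dy": 0,"dz": 0,"twist": 0}], force=20)

```text
t: 6.05
eef_pos: [0.4557, 0.2288, 0.0808]
ee_rot: [-3.141, 0.001, -1.301]
force: [-0.2, -0.1, 1.0]
width: 0.0531
gripper_force: 0.0
```

move_arm(increments=[{"jaw": -1,"dx": 0,"dy": 0,"dz": 0,"twist": 0},{"jaw": -1,"dx": 0,"dy": 0,"dz": 0,"twist": 0},{"jaw": -1,"dx": 0,"dy": 0,"dz": 0,"twist": 0},{"jaw": -1,"dx": 0,"dy": 0,"dz": -0.01,"twist": 0},{"jaw": -1,"dx": 0,"dy": 0,"dz": -0.02,"twist": 0},{"jaw": -1,"dx": 0,"dy": 0,"dz": -0.03,"twist": 0},{"jaw": -1,"dx": 0,"dy": 0,"dz": -0.03,"twist": 0},{"jaw": -1,"dx": 0,"dy": 0,"dz": -0.03,"twist": 0},{"jaw": -1,"dx": 0,"dy": 0,"dz": -0.02,"twist": 0},{"jaw": -1,"dx": 0,"dy": 0,"dz": -0.01,"twist": 0},{"jaw": -1,"dx": 0,"dy": 0,"dz": 0,"twist": 0}])

```text
t: 6.97
eef_pos: [0.4561, 0.2292, 0.2326]
ee_rot: [-3.138, 0.002, -1.301]
force: [0.1, 0.6, -1.7]
width: 0.0498
gripper_force: 20.0
```

```bash
python3 - <<'E'
from h import *
s=arm.get_state();print(s["t"],s["width"],s["gripper_force"],s["eef_pos"],s["force"],s["q"])
a=arm.grab_frame("side");cv2.imwrite("pics/s1.png",a)
E
```

```text
6.9667 0.04980832286539135 19.997651382145705 [0.45613974 0.22918793 0.23260119] [ 0.08451393  0.56517357 -1.69524158] [ 8.50965426e-01  1.35383595e-01 -4.33937611e-01  3.25649101e-04
 -9.97195832e-01 -5.80986655e-01]
```

View pics/s1.png

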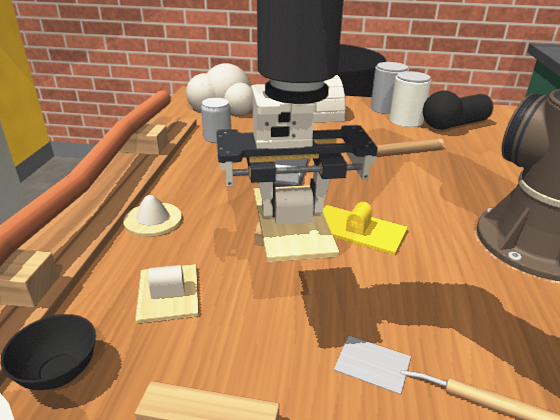

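The panel is gripped and hangs level at about (295,225), and the force reading matches its weight. Next I turn it into line with the holder and carry it above.

move_arm(increments=[{"jaw": -1,"dx": 0,"dy": 0,"dz": 0,"twist": 0.06},{"jaw": -1,"dx": 0,"dy": 0,"dz": 0,"twist": 0.09},{"jaw": -1,"dx": 0,"dy": 0,"dz": 0,"twist": 0.09},{"jaw": -1,"dx": 0,"dy": 0,"dz": 0,"twist": 0.067},{"jaw": -1,"dx": 0.012,"dy": 0,"dz": 0,"twist": 0},{"jaw": -1,"dx": 0.025,"dy": -0.004,"dz": 0,"twist": 0},{"jaw": -1,"dx": 0.033,"dy": -0.005,"dz": 0,"twist": 0},{"jaw": -1,"dx": 0.033,"dy": -0.005,"dz": 0,"twist": 0},{"jaw": -1,"dx": 0.033,"dy": -0.005,"dz": 0,"twist": 0},{"jaw": -1,"dx": 0.033,"dy": -0.005,"dz": 0,"twist": 0},{"jaw": -1,"dx": 0.033,"dy": -0.005,"dz": 0,"twist": 0}], force=25)

```text
t: 7.93
eef_pos: [0.4758, 0.0235, 0.2286]
ee_rot: [3.139, -0.001, -1.606]
force: [0.6, -0.1, -2.2]
width: 0.0498
gripper_force: 25.0
```

move_arm(increments=[{"jaw": -1,"dx": 0.033,"dy": -0.005,"dz": 0,"twist": 0},{"jaw": -1,"dx": 0.033,"dy": -0.005,"dz": 0,"twist": 0},{"jaw": -1,"dx": 0.033,"dy": -0.005,"dz": 0,"twist": 0},{"jaw": -1,"dx": 0.033,"dy": -0.005,"dz": 0,"twist": 0},{"jaw": -1,"dx": 0.033,"dy": -0.005,"dz": 0,"twist": 0},{"jaw": -1,"dx": 0.033,"dy": -0.005,"dz": 0.01,"twist": 0},{"jaw": -1,"dx": 0.033,"dy": -0.005,"dz": 0.02,"twist": 0},{"jaw": -1,"dx": 0.024,"dy": -0.004,"dz": 0.02,"twist": 0},{"jaw": -1,"dx": 0.015,"dy": 0,"dz": 0.02,"twist": 0},{"jaw": -1,"dx": 0,"dy": 0,"dz": 0.01,"twist": 0},{"jaw": -1,"dx": 0,"dy": 0,"dz": 0,"twist": 0},{"jaw": -1,"dx": 0,"dy": 0,"dz": 0,"twist": 0}])

```text
t: 8.93
eef_pos: [0.5049, -0.2455, 0.1488]
ee_rot: [3.138, 0.0, -1.608]
force: [0.2, -0.1, -0.3]
width: 0.05
gripper_force: 25.0
```

```bash
cat > st.py <<'E'
from h import *
def st(pic=None,cam="side"):
    s=arm.get_state();d=s["eef_pos"]-np.array([.5072,-.217,0])
    print("t",round(s["t"],2),"xh,yh,z mm",np.round([1e3*(d[0]*.9993-.037*d[1]),1e3*(d[0]*.037+d[1]*.9993),1e3*d[2]],1),"yaw",s["ee_rot"][2].round(4),"F",np.round(s["force"],1),"M",np.round(s["moment"],2),s["width"].round(4),s["gripper_force"].round(1))
    if pic:
        a=arm.grab_frame(cam);cv2.imwrite(pic,a)
E
python3 -c "
from st import *
st('pics/s2.png')
cv2.imwrite('pics/s2c.png',cv2.resize(cv2.imread('pics/s2.png')[40:250,170:450],None,fx=2.8,fy=2.8,interpolation=2))"
```

```text
Traceback (most recent call last):
  File "st.py", line 4, in st
    print("t",round(s["t"],2),"xh,yh,z mm",np.round([1e3*(d[0]*.9993-.037*d[1]),1e3*(d[0]*.037+d[1]*.9993),1e3*d[2]],1),"yaw",s["ee_rot"][2].round(4),"F",np.round(s["force"],1),"M",np.round(s["moment"],2),s["width"].round(4),s["gripper_force"].round(1))
                                                                                                                                                                                                             ^^^^^^^^^^^^^^^^
AttributeError: 'float' object has no attribute 'round'
```

```bash
sed -i 's/s\["width"\].round(4),s\["gripper_force"\].round(1)/s["width"],s["gripper_force"]/' st.py
python3 -c "
from st import *
st('pics/s2.png');st('pics/s2b.png');st('pics/s2b.png','top');st()
cv2.imwrite('pics/s2c.png',cv2.resize(cv2.imread('pics/s2.png')[40:250,170:450],None,fx=2.8,fy=2.8,interpolation=2))"
```

```text
t 8.93 xh,yh,z mm [ -1.3 -28.5 148.8] yaw -1.6075 F [ 0.2 -0.1 -0.3] M [-0.03  0.06 -0.02] 0.049977621175443826 24.997955822836957
t 8.98 xh,yh,z mm [ -0.4 -28.3 150. ] yaw -1.6067 F [ 1.1  0.7 -0.8] M [0.04 0.07 0.04] 0.04981686596269132 24.997923331175116
t 9.03 xh,yh,z mm [  0.2 -28.1 150.8] yaw -1.6063 F [ 1.1 -0.4 -1.6] M [0.04 0.04 0.02] 0.050039225560615685 24.997746509470744
t 9.08 xh,yh,z mm [  0.4 -28.  151.2] yaw -1.6062 F [ 0.4 -0.1 -1.8] M [0.07 0.05 0.02] 0.04993389096894356 24.997832979497616
```

View pics/s2c.png

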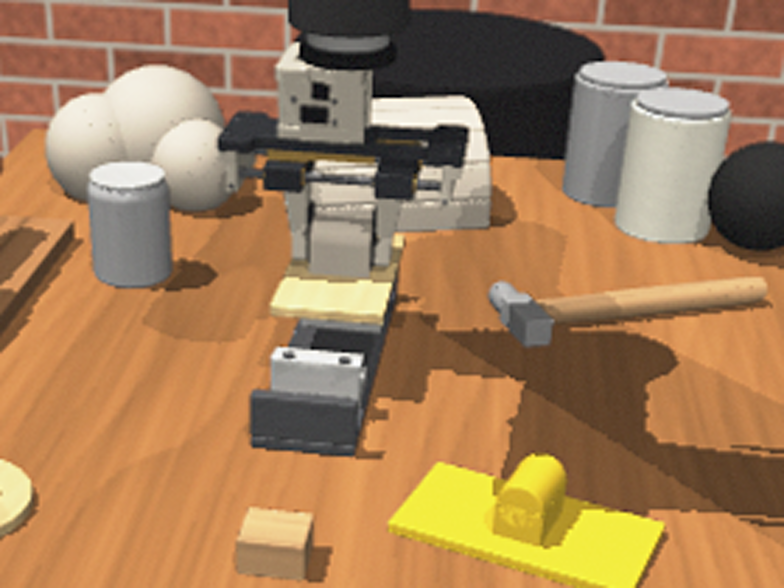

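The panel hangs level over the holder, in line with it, with its front edge near crop (330,310) short of the left jaw at (320,365). Now I lower it onto the right lip so it tilts.

move_arm(increments=[{"jaw": -1,"dx": 0,"dy": 0,"dz": 0.01,"twist": 0},{"jaw": -1,"dx": 0,"dy": 0,"dz": 0.008,"twist": 0},{"jaw": -1,"dx": 0,"dy": 0,"dz": 0.003,"twist": 0},{"jaw": -1,"dx": 0,"dy": 0,"dz": 0.002,"twist": 0},{"jaw": -1,"dx": 0,"dy": 0,"dz": 0.002,"twist": 0},{"jaw": -1,"dx": 0,"dy": 0,"dz": 0.002,"twist": 0},{"jaw": -1,"dx": 0,"dy": 0,"dz": 0.002,"twist": 0},{"jaw": -1,"dx": 0,"dy": 0,"dz": 0,"twist": 0},{"jaw": -1,"dx": 0,"dy": 0,"dz": 0,"twist": 0},{"jaw": -1,"dx": 0,"dy": 0,"dz": 0,"twist": 0}])

```text
t: 9.92
eef_pos: [0.5058, -0.2452, 0.1215]
ee_rot: [3.141, 0.0, -1.607]
force: [-2.4, 3.1, 5.0]
width: 0.0498
gripper_force: 25.0
```

```bash
python3 -c "
from st import *
st('pics/s3.png');st()
cv2.imwrite('pics/s3c.png',cv2.resize(cv2.imread('pics/s3.png')[90:210,220:380],None,fx=4.5,fy=4.5,interpolation=2))"
```

```text
t 9.92 xh,yh,z mm [ -0.4 -28.2 121.5] yaw -1.6074 F [-2.4  3.1  5. ] M [ 1.04  1.02 -0.08] 0.04978545729769028 24.999760980717838
t 9.97 xh,yh,z mm [ -0.4 -28.2 121.5] yaw -1.6073 F [-2.7  2.7  4.5] M [ 1.    1.05 -0.09] 0.050294490737415196 24.99963073292747
```

View pics/s3c.png

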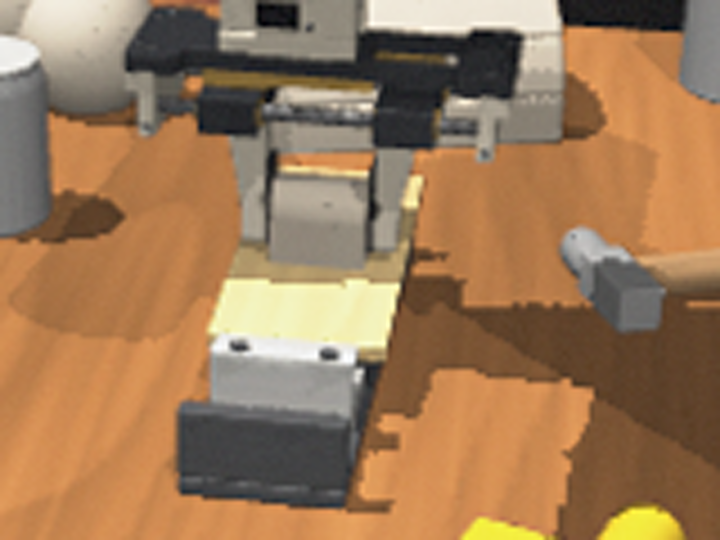

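```bash
python3 -c "
from h import *
Z=33.8
for th in(0,.05,.1,.15,.2):
    out=[]
    for y,z in((86.6,0),(86.6,9),(-83.4,9)):
        c,s=np.cos(th),np.sin(th);zz=z-Z
        Y=-28.2+y*c+zz*s; W=121.5-47-y*s+zz*c
        P=place(np.array([[-.045,Y/1e3,W/1e3]]),[.5072,-.217,-.037]);out.append(np.round(proj('side',P)[0],1).tolist())
    print(th,out,round(Y),round(W))
"
```

```text
0 [[305.0, 167.2], [305.2, 163.5], [313.2, 133.9]] -112 50
0.05 [[305.0, 168.5], [305.2, 165.0], [313.3, 132.1]] -113 54
0.1 [[305.1, 169.8], [305.2, 166.4], [313.5, 130.4]] -114 58
0.15 [[305.1, 171.0], [305.2, 167.7], [313.6, 128.7]] -114 62
0.2 [[305.1, 172.0], [305.2, 168.9], [313.7, 127.0]] -115 67
```

move_arm(increments=[{"jaw": -1,"dx": 0,"dy": 0,"dz": 0.001,"twist": 0},{"jaw": -1,"dx": 0,"dy": 0,"dz": 0.001,"twist": 0},{"jaw": -1,"dx": 0,"dy": 0,"dz": 0.0005,"twist": 0},{"jaw": -1,"dx": 0,"dy": 0,"dz": 0,"twist": 0},{"jaw": -1,"dx": 0,"dy": 0,"dz": 0,"twist": 0}])

```text
t: 10.38
eef_pos: [0.5058, -0.2452, 0.1192]
ee_rot: [3.141, 0.0, -1.607]
force: [-3.4, 3.4, 7.5]
width: 0.0496
gripper_force: 25.0
```

```bash
python3 -c "
from st import *
st('pics/s4.png');st()
cv2.imwrite('pics/s4c.png',cv2.resize(cv2.imread('pics/s4.png')[110:190,250:350],None,fx=7,fy=7,interpolation=2))"
```

```text
t 10.38 xh,yh,z mm [ -0.4 -28.3 119.2] yaw -1.6073 F [-3.4  3.4  7.5] M [ 1.05  1.31 -0.11] 0.049599698394039576 24.99959180597216
t 10.43 xh,yh,z mm [ -0.3 -28.2 119.2] yaw -1.6073 F [-3.2  4.5  7.5] M [ 1.01  1.27 -0.07] 0.04973740479362118 24.999578517163172
```

View pics/s4c.png

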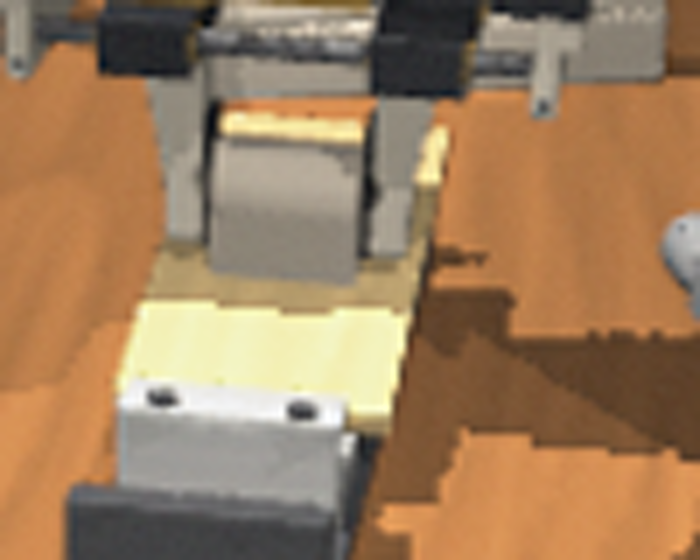

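Tilted about 0.15 rad: the lead edge at (305,172) is below the lip, and the trailing corner is at (314,128). I'll slide it under the left lip.

move_arm(increments=[{"jaw": -1,"dx": -0.004,"dy": 0,"dz": 0,"twist": 0},{"jaw": -1,"dx": -0.004,"dy": 0,"dz": 0,"twist": 0},{"jaw": -1,"dx": -0.004,"dy": 0,"dz": 0,"twist": 0},{"jaw": -1,"dx": -0.004,"dy": 0,"dz": 0.0005,"twist": 0},{"jaw": -1,"dx": -0.004,"dy": 0,"dz": 0.0005,"twist": 0},{"jaw": -1,"dx": -0.004,"dy": 0,"dz": 0,"twist": 0}], force=30)

```text
t: 10.93
eef_pos: [0.5073, -0.2215, 0.118]
ee_rot: [-3.141, -0.001, -1.607]
force: [-0.3, -2.3, 2.7]
width: 0.0499
gripper_force: 30.0
```

```bash
python3 -c "
from st import *
st('pics/s5.png');st()
cv2.imwrite('pics/s5c.png',cv2.resize(cv2.imread('pics/s5.png')[110:210,240:350],None,fx=5.5,fy=5.5,interpolation=2))"
```

```text
t 10.93 xh,yh,z mm [  0.2  -4.5 118. ] yaw -1.6073 F [-0.3 -2.3  2.7] M [-0.6   0.1   0.02] 0.04987682106954016 29.996293759904802
t 10.98 xh,yh,z mm [  0.2  -3.9 117.9] yaw -1.6074 F [1.  0.7 2. ] M [ 0.37  0.02 -0.11] 0.049642136652799 29.997552774148062
```

View pics/s5c.png

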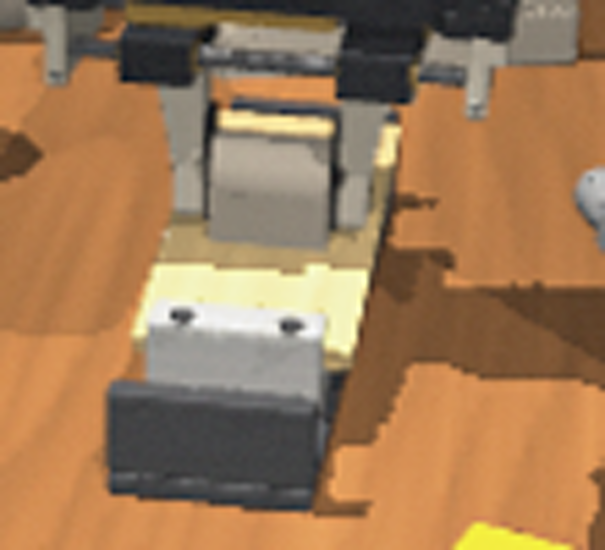

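The lead end is now under the left lip (board corners at crop (140,340) and (345,365), beside and below the lip). Pushing the jaw back.

move_arm(increments=[{"jaw": -1,"dx": -0.004,"dy": 0,"dz": 0,"twist": 0},{"jaw": -1,"dx": -0.004,"dy": 0,"dz": 0,"twist": 0},{"jaw": -1,"dx": -0.004,"dy": 0,"dz": 0.0005,"twist": 0},{"jaw": -1,"dx": -0.004,"dy": 0,"dz": 0.0005,"twist": 0},{"jaw": -1,"dx": -0.004,"dy": 0,"dz": 0,"twist": 0},{"jaw": -1,"dx": -0.004,"dy": 0,"dz": 0,"twist": 0},{"jaw": -1,"dx": -0.004,"dy": 0,"dz": 0,"twist": 0},{"jaw": -1,"dx": -0.002,"dy": 0,"dz": 0,"twist": 0},{"jaw": -1,"dx": 0,"dy": 0,"dz": 0,"twist": 0},{"jaw": -1,"dx": 0,"dy": 0,"dz": 0,"twist": 0}])

```text
t: 11.82
eef_pos: [0.5085, -0.1921, 0.1174]
ee_rot: [-3.141, -0.001, -1.607]
force: [-1.4, -8.8, 5.5]
width: 0.0497
gripper_force: 30.0
```

```bash
python3 -c "
from st import *
st('pics/s6.png');st('pics/t6.png','top');st()
a=cv2.resize(cv2.imread('pics/s6.png')[110:210,240:350],(440,400),interpolation=2)
b=cv2.resize(cv2.imread('pics/t6.png')[170:260,335:515],(720,360),interpolation=2)
b=cv2.resize(b,(340,170)) if 0 else b
cv2.imwrite('pics/s6c.png',a);cv2.imwrite('pics/t6c.png',b)"
```

```text
t 11.82 xh,yh,z mm [  0.4  24.9 117.4] yaw -1.6073 F [-1.4 -8.8  5.5] M [-2.85  0.23 -0.1 ] 0.049720846177778125 29.99967008130625
t 11.87 xh,yh,z mm [  0.4  24.8 117.4] yaw -1.6074 F [ 0.4 -7.5  6.1] M [-2.84  0.19 -0.06] 0.05024475925327868 29.999530805507675
t 11.92 xh,yh,z mm [  0.3  24.8 117.3] yaw -1.6074 F [ 0.8 -8.8  6.1] M [-2.83  0.25 -0.07] 0.049767491839064 29.999587491620332
```

View pics/t6c.png

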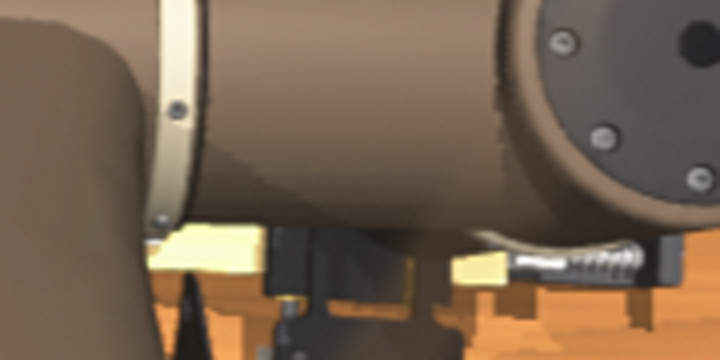

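```bash
python3 -c "
from h import *
f=lambda x,y,z:np.round(proj('top',place(np.array([[x,y,z]])/1e3,[.5072,-.217,-.037]))[0],1)
print('lip',f(-35,-71,48),f(-35,-71,42))
for y in(-55,-59,-63,-67,-71):print(y,f(-45,y,48),f(-45,y,55))"
```

```text
lip [463.8 236.1] [462.7 236.2]
-55 [455.1 240.9] [456.2 240.8]
-59 [457.2 241. ] [458.4 240.9]
-63 [459.3 241.2] [460.5 241. ]
-67 [461.5 241.3] [462.7 241.2]
-71 [463.6 241.4] [464.8 241.3]
```

View pics/s6c.png

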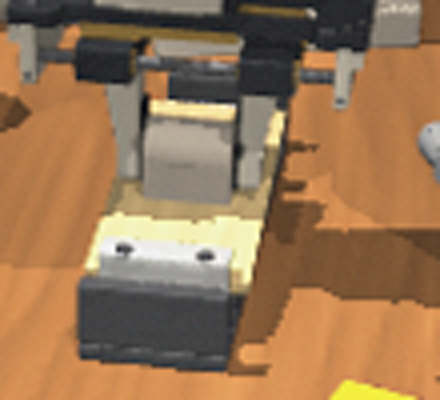

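The top view shows the trailing edge at pixel (462,237), about 4–5 mm inside the right lip edge. The side view shows the left jaw pushed close to its end plate. I'll push slightly more, then lower.

move_arm(increments=[{"jaw": -1,"dx": -0.003,"dy": 0,"dz": 0,"twist": 0},{"jaw": -1,"dx": 0,"dy": 0,"dz": 0.002,"twist": 0},{"jaw": -1,"dx": 0,"dy": 0,"dz": 0.002,"twist": 0},{"jaw": -1,"dx": 0,"dy": 0,"dz": 0.002,"twist": 0},{"jaw": -1,"dx": 0,"dy": 0,"dz": 0.002,"twist": 0},{"jaw": -1,"dx": 0,"dy": 0,"dz": 0.002,"twist": 0},{"jaw": -1,"dx": 0,"dy": 0,"dz": 0.001,"twist": 0},{"jaw": -1,"dx": 0,"dy": 0,"dz": 0,"twist": 0},{"jaw": -1,"dx": 0,"dy": 0,"dz": 0,"twist": 0},{"jaw": -1,"dx": 0,"dy": 0,"dz": 0,"twist": 0}])

```text
t: 12.75
eef_pos: [0.5086, -0.1895, 0.1064]
ee_rot: [-3.14, -0.001, -1.608]
force: [0.5, -10.3, 5.6]
width: 0.0498
gripper_force: 30.0
```

```bash
python3 -c "
from st import *
st('pics/s7.png');st('pics/t7.png','top');st()
a=cv2.resize(cv2.imread('pics/s7.png')[110:210,240:350],(550,500),interpolation=2)
b=cv2.imread('pics/t7.png')[215:255,360:500]
a[:100]=0;a[:100,:350]=cv2.resize(b,(350,100),interpolation=2)
cv2.imwrite('pics/s7c.png',a)"
```

```text
t 12.75 xh,yh,z mm [  0.4  27.5 106.4] yaw -1.6075 F [  0.5 -10.3   5.6] M [-3.34  0.21 -0.05] 0.04982569104401697 30.00017503509298
t 12.8 xh,yh,z mm [  0.4  27.5 106.4] yaw -1.6075 F [ -0.5 -10.3   5.9] M [-3.33  0.27 -0.06] 0.05003829886893798 30.000082016922534
t 12.85 xh,yh,z mm [  0.4  27.5 106.4] yaw -1.6075 F [ -0.7 -11.3   6.3] M [-3.31  0.2  -0.07] 0.05000358986793038 30.000119560863823
```

View pics/s7c.png

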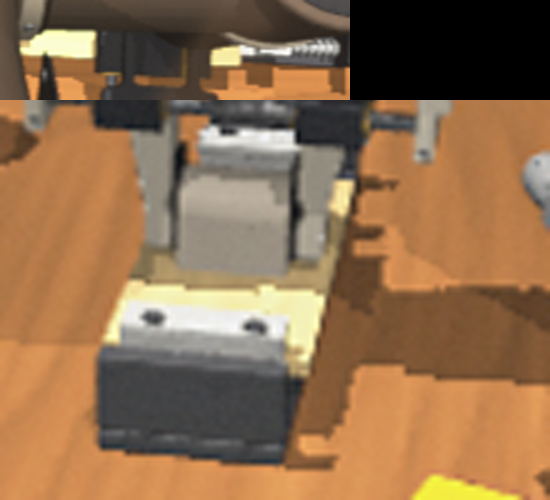

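The right jaw's lip now shows at crop (250,140) above the dropped trailing end, and the board lies nearly flat. Ten pictures are used, so from here I go by numbers. Moving back to centre while still gripped.

move_arm(increments=[{"jaw": -1,"dx": 0.002,"dy": 0,"dz": 0.0005,"twist": 0},{"jaw": -1,"dx": 0.003,"dy": 0,"dz": 0.0005,"twist": 0},{"jaw": -1,"dx": 0.004,"dy": 0,"dz": 0,"twist": 0},{"jaw": -1,"dx": 0.004,"dy": 0,"dz": 0,"twist": 0},{"jaw": -1,"dx": 0.004,"dy": 0,"dz": 0,"twist": 0},{"jaw": -1,"dx": 0.004,"dy": 0,"dz": 0,"twist": 0},{"jaw": -1,"dx": 0.004,"dy": 0,"dz": 0,"twist": 0},{"jaw": -1,"dx": 0.002,"dy": 0,"dz": 0,"twist": 0},{"jaw": -1,"dx": 0,"dy": 0,"dz": 0,"twist": 0},{"jaw": -1,"dx": 0,"dy": 0,"dz": 0,"twist": 0}])

```text
t: 13.68
eef_pos: [0.5076, -0.2155, 0.1053]
ee_rot: [-3.14, -0.0, -1.608]
force: [-0.1, -1.7, 6.4]
width: 0.0496
gripper_force: 30.0
```

```bash
python3 -c "
from st import *
st('pics/s8.png');st()
for n in('jaw_left','jaw_right','panel'):print(n,[(np.round(d['position'],4).tolist(),round(d['score'],2)) for d in arm.find_in('side',n)])
print([(np.round(d['position'],4).tolist(),round(d['score'],2)) for d in arm.pinpoint('side','panel')])"
```

```text
t 13.68 xh,yh,z mm [  0.4   1.5 105.3] yaw -1.6079 F [-0.1 -1.7  6.4] M [ 0.21  0.31 -0.  ] 0.04960789245994235 29.999369820579886
t 13.73 xh,yh,z mm [  0.4   1.6 105.3] yaw -1.6078 F [-1.3 -0.3  7.8] M [ 0.2   0.34 -0.02] 0.04956686478701849 29.99958700616844
jaw_left [([0.5086, -0.1207, 0.0408], 0.85), ([0.5125, -0.074, 0.036], 0.27)]
jaw_right []
panel [([0.3408, 0.029, 0.0095], 0.94), ([0.5028, -0.1976, 0.0345], 0.78)]
[([0.5057, -0.2144, 0.0233], 0.74), ([0.3432, 0.0119, -0.0016], 0.62)]
```

move_arm(increments=[{"jaw": 1,"dx": 0,"dy": 0,"dz": 0,"twist": 0},{"jaw": 1,"dx": 0,"dy": 0,"dz": 0,"twist": 0},{"jaw": 1,"dx": 0,"dy": 0,"dz": 0,"twist": 0},{"jaw": 1,"dx": 0,"dy": 0,"dz": 0,"twist": 0},{"jaw": 1,"dx": 0,"dy": 0,"dz": 0,"twist": 0},{"jaw": 1,"dx": 0,"dy": 0,"dz": 0,"twist": 0},{"jaw": 1,"dx": 0,"dy": 0,"dz": -0.005,"twist": 0},{"jaw": 1,"dx": 0,"dy": 0,"dz": -0.01,"twist": 0},{"jaw": 1,"dx": 0,"dy": 0,"dz": -0.03,"twist": 0},{"jaw": 1,"dx": 0,"dy": 0,"dz": -0.03,"twist": 0},{"jaw": 1,"dx": 0,"dy": 0,"dz": -0.03,"twist": 0},{"jaw": 1,"dx": 0,"dy": 0,"dz": -0.03,"twist": 0}])

```text
t: 14.93
eef_pos: [0.5069, -0.2156, 0.2422]
ee_rot: [-3.141, -0.0, -1.608]
force: [1.1, -0.6, -0.6]
width: 0.0878
gripper_force: 0.0
```

move_arm(increments=[{"jaw": 1,"dx": -0.03,"dy": 0,"dz": -0.02,"twist": 0},{"jaw": 1,"dx": -0.04,"dy": 0,"dz": 0,"twist": 0},{"jaw": 1,"dx": -0.04,"dy": 0,"dz": 0,"twist": 0},{"jaw": 1,"dx": -0.04,"dy": 0,"dz": 0,"twist": 0},{"jaw": 1,"dx": -0.04,"dy": 0,"dz": 0,"twist": 0},{"jaw": 1,"dx": -0.04,"dy": 0,"dz": 0,"twist": 0},{"jaw": 1,"dx": -0.04,"dy": 0,"dz": 0,"twist": 0},{"jaw": 1,"dx": -0.04,"dy": 0,"dz": 0,"twist": 0},{"jaw": 1,"dx": -0.03,"dy": 0,"dz": 0,"twist": 0},{"jaw": 1,"dx": 0,"dy": 0,"dz": 0,"twist": 0},{"jaw": 1,"dx": 0,"dy": 0,"dz": 0,"twist": 0}])

```text
t: 15.85
eef_pos: [0.5196, 0.1258, 0.2605]
ee_rot: [-3.141, 0.0, -1.605]
force: [-1.0, -1.2, 0.6]
width: 0.088
gripper_force: 0.0
```

```bash
python3 -c "
from st import *
st();st('pics/s9.png');st('pics/t9.png','top')
for c in('side','top'):
  for n in('jaw_left','jaw_right','panel'):print(c,n,[(np.round(d['position'],4).tolist(),round(d['score'],2)) for d in arm.find_in(c,n)])
  print([(np.round(d['position'],4).tolist(),round(d['score'],2)) for d in arm.pinpoint(c,'panel')])
  for d in arm.silhouettes(c,'panel'):
    y,x=np.nonzero(d['pixels'])
    print(c,len(x),cv2.minAreaRect(np.c_[x,y].astype(np.float32)))
  P=place(np.array(box(.05,.142,.033,.033)+box(.09,.142,.033,.033)),[.5072,-.217,-.037]);print(np.round(proj(c,P)[8:],1).tolist())
"
```

```text
t 15.85 xh,yh,z mm [-3.000e-01  3.430e+02  2.605e+02] yaw -1.6049 F [-1.  -1.2  0.6] M [-0.09  0.08 -0.02] 0.08796239769883399 0.0
t 15.85 xh,yh,z mm [-3.000e-01  3.430e+02  2.605e+02] yaw -1.6049 F [-1.  -1.2  0.6] M [-0.09  0.08 -0.02] 0.08796239769883399 0.0
t 15.9 xh,yh,z mm [ -0.4 341.8 260.3] yaw -1.6063 F [ 0.6 -0.1  0.1] M [-0.04  0.11 -0.03] 0.08767865816274675 0.0
side jaw_left [([0.5077, -0.1203, 0.0418], 0.74)]
side jaw_right []
side panel [([0.5145, -0.2006, 0.0316], 0.91)]
[([0.3411, 0.009, -0.0001], 0.85), ([0.5105, -0.217, 0.0243], 0.56)]
side 2810 ((359.3577880859375, 222.30734252929688), (94.34588623046875, 42.719051361083984), 16.699243545532227)
[[311.1, 146.5], [311.1, 146.5], [304.2, 172.8], [304.2, 172.8], [275.2, 143.5], [275.2, 143.5], [264.2, 169.2], [264.2, 169.2]]
top jaw_left [([0.5118, -0.132, 0.0475], 0.65)]
top jaw_right [([0.5025, -0.2998, 0.0484], 0.69)]
top panel [([0.5047, -0.2141, 0.0357], 0.97), ([0.3471, 0.014, 0.0061], 0.96)]
[([0.3412, 0.0139, 0.0003], 0.96), ([0.5025, -0.2193, 0.0287], 0.89)]
top 3786 ((424.5138244628906, 216.23757934570312), (89.45513916015625, 46.88248062133789), 3.012787342071533)
top 3936 ((302.8530578613281, 297.2901611328125), (46.17481231689453, 88.07008361816406), 21.29734992980957)
[[461.1, 241.6], [461.1, 241.6], [386.7, 237.4], [386.7, 237.4], [462.4, 195.0], [462.4, 195.0], [388.6, 190.9], [388.6, 190.9]]
```

```bash
python3 -c "
from st import *
a=arm.grab_frame('top')
f=lambda x,y,z:np.round(proj('top',place(np.array([[x,y,z]])/1e3,[.5072,-.217,-.037]))[0],1)
for d in arm.silhouettes('top','panel')[:2]:
  m=d['pixels']
  if m[:,400:450].sum()<1000: continue
  for x in(-42,-30,-15,15,30,42):
    r=int(f(x,0,33)[1]);c=np.nonzero(m[r])[0];print('x',x,'row',r,c.min(),c.max(),'pred end',f(x,85,33),f(x,-85,33),'lip',f(x,75,48),f(x,-75,48))
"
```

```text
x -42 row 237 379 467 pred end [379.5 235.4] [468.5 240.5] lip [386.1 235.4] [465.8 239.9]
x -30 row 231 382 464 pred end [379.7 229.2] [468.7 234.2] lip [386.3 229. ] [466.  233.6]
x -15 row 223 386 465 pred end [380.1 221.4] [468.9 226.4] lip [386.7 221.2] [466.2 225.7]
x 15 row 208 387 466 pred end [380.7 205.9] [469.3 210.9] lip [387.3 205.4] [466.6 209.9]
x 30 row 200 388 467 pred end [381.1 198.2] [469.5 203.2] lip [387.6 197.6] [466.9 202. ]
x 42 row 194 381 448 pred end [381.3 192.1] [469.7 197. ] lip [387.9 191.4] [467.  195.8]
```

The silhouette stops at both lip edges across the middle and reaches the full, centred length at the sides. So the panel is seated flat under both lips.

```bash
python3 -c "
from station import arm
print(arm.job_done())"
```

```text
the job is handed in; nothing more can be done
None
```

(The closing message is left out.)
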